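# Flip the short-length stop up and send the batten to the long stop

## Task

Change the cross-cutting station over from the short length to the long one. Push the middle flip stop, the one barring the batten's way, up past its balance point so that its counterweight keeps it raised; then push the batten along, never picking it up, until its end is tight against the end stop, with its back flush along the fence. Leave the end stop down and both stops' clamped positions as set, and do not disturb the loose block, tools and nest box.

Things in the scene. Friction and masses are not known exactly. Their poses are not given: they have to be found in the camera images.
- station: Fixed cross-cutting station: plywood base 240 x 660 x 18 mm (x -140..100, y -290..370 mm from this origin, which lies at bench height), its top at z = 18 mm, with a straight aluminium fence across it. Its x axis points away from the robot, square to the fence; y runs along the fence towards the stops (robot's left); z up.
- fence_face (a point): Foot of the fence's front face (the face towards the robot) at the saw kerf, station x = 20, y = 20, z = 18 mm. Axes as the station's. The face is one straight upright plane along y, y -290..370 mm of the station; the fence is 35 mm thick and 45 mm high (top 63 mm above the bench). The two flip stops stand on its top, to the +y side.
- middle_stop (a joint): Hinge of the middle flip stop, the one next to the batten; axis parallel to the fence. 0 = down, barring the way; grows as the arm's front is pushed up and back over the fence; 1.85 = fully raised on its rear buffer. Balances at about 1.1 rad: short of that it drops back, beyond it the counterweight takes it to 1.85 and keeps it there. Lifting it at the tab takes about 1 to 2 N.
- middle_stop_hinge (a point): Point on the middle stop's hinge axis, mid-width of the arm, 98 mm above the bench, 20 mm behind the fence's front face. Axes as the station's; stays put. Arm when down, from here: steel bar 16 mm wide, 8 mm thick, x +10..-110 mm at z 0; leg 12 mm wide hanging from it at x -24..-52 mm down to z -75 mm. Carrier with clamp knob: y -20..+56 mm, up to z +7 mm.
- middle_stop_tab (a point): Centre of the underside of the finger tab at the front end of the middle stop's arm; the tab is 24 mm along the arm, 40 mm wide (y), 6 mm thick. When down it lies 100 mm from the hinge towards the robot, 94 mm above the bench, free from below. Turns with the arm; axes as the station's when down.
- middle_stop_weight (a point): Centre of the middle stop's counterweight, a steel cylinder of 32 mm diameter, 40 mm long along y, on a rod from the hinge: 24 mm behind and 49 mm above the hinge when down; raised, it lies behind the fence. Turns with the arm.
- end_stop (a joint): Hinge of the end flip stop, identical to the middle one and 95 to 195 mm farther along the fence. 0 = down; it is to stay down.
- end_stop_hinge (a point): Point on the end stop's hinge axis, mid-width of its arm, as middle_stop_hinge on the middle one; the line through both is parallel to the fence. Stays put.
- end_stop_face (a point): Centre of the batten-side face of the end stop's leg: flat, 28 mm wide (x), 71 mm high, looking to -y of the station, 6 mm to the -y side of that stop's hinge point. The batten's end is to rest against it. Axes as the station's while down. The leg's lower edge is 5 mm above the base.
- batten: Planed softwood batten, 45 mm (x) by 300 mm (y) by 34 mm high, 0.16 to 0.3 kg, lying loose on the base in front of the fence, up to about 30 mm off it and slightly askew, all on the -y side of the middle stop. Origin at the centre of its underside; y along its length towards the stops.
- batten_lead (a point): Centre of the batten's leading end face (its +y end, towards the stops), 17 mm above its underside.
- batten_tail (a point): Centre of the batten's other end face (its -y end), 17 mm above its underside.
- cut_block: Bystander: softwood offcut 34 x 45 mm, 80 mm tall, standing on end on the base, in front of the end stop. Origin at the centre of its underside.
- hammer: Bystander: hammer lying on the bench behind the station.
- screwdriver: Bystander: screwdriver lying on the bench behind the station.
- nest_box: Bystander: wooden nest box 130 x 130 mm with overhanging roof, about 185 mm tall, on the bench to the robot's left. Origin at the centre of its underside.

How it is judged (in metres and radians):
On the way, in this order (a step that is already met when the one before it is completed fails the run):
1. the middle stop is up past its balance point (value of joint middle_stop above 1.5 rad), for 0.2 s.
2. the batten's end has reached the end stop (y of batten_lead in the frame of end_stop_face above -0.003 m), for 0.1 s.
At the end, for the whole second after the job is handed in: The middle stop rests fully raised (over 1.7 rad), the end stop is down (under 0.05 rad); the batten lies flat and still on the base, its leading end within 3 mm of the end stop's face and its back within 4 mm of the fence at both ends (value of joint middle_stop above 1.7 rad and value of joint end_stop below 0.05 rad and y of batten_lead in the frame of end_stop_face between -0.003 and 0.003 m and x of each of batten_lead, batten_tail in the frame of station above -0.0065 m and z of batten in the frame of station below 0.021 m and angle between batten's own z axis and vertical below 0.03 rad and linear speed of batten below 0.01 m/s); the robot touches nothing.
It fails at once if the batten is lifted off the base (by 12 mm) or carried (z of batten in the frame of station above 0.03 m).
It fails at once if the batten is tipped (angle between batten's own z axis and vertical above 0.25 rad).
It fails at once if the end stop is raised (value of joint end_stop above 0.25 rad).
It fails at once if a stop's clamped position is shifted by 4 mm (distance of any of middle_stop_hinge, end_stop_hinge from where it was at the start of the episode above 0.004 m).
It fails at once if a bystander is moved by 20 mm (distance of any of cut_block, hammer, screwdriver, nest_box from where it was at the start of the episode above 0.02 m).
It also fails if it takes over 59 s, if anything falls off the work surface, if the arm or the gripper's body presses on something with over 40 N, if the wrist force passes 120 N, or if a joint passes its speed limit or range.

## Robot

A 6-joint arm with a two-finger parallel gripper is mounted at the origin on the work surface. World frame = base frame: x ahead of the robot, y to its left, z up, the work surface at z = 0. Lengths are in m, angles in degrees, forces in N, time in s.
With the tool pointing down it reaches from about 0.325 to 1 m from the base axis. Payload 5.1 kg.
Tool frame: the origin (TCP) lies at the very end of the fingers, on their centre line; the grasp point (between the pads) lies 19 mm behind it; z points along the fingers, y is the line along which they close (so a half turn about z gives the same grasp; the last joint's range is limited). The gripper opens to 85 mm and grips with 20 to 120 N. Pads are 22 mm wide; open, the fingers measure 114 mm over their backs; the gripper's body (76 mm by 85 mm) begins 54 mm behind the grasp point. The pads swing forward as they close: fully open they stand 13 mm farther back than shut.
Start: joints at [62.991, 7.093, 94.555, -0, 78.352, -4.733], TCP at [0.246, 0.601, 0.231] pointing down, gripper open.
Joint ranges: [-149.61, 149.61], [-58.7, 133.49], [1.44, 155.28], [-77.14, 257.14], [18.33, 153.61], [-166.67, 166.67]. Speed limits (degrees/s): [147.25, 147.25, 180, 180, 180, 180].

## Interface

Orientations are given as [roll, pitch, yaw] about the fixed x, y, z axes, in that order (R = Rz(yaw) Ry(pitch) Rx(roll)).
In Python, from bench import arm, cams, order gives the robot as it stands. The module is installed in compiled form; this text tells all that it offers.
- The arm moves only by the tool servo_tool, never from a script. Its argument "motion" is a list of rows, each an object of numbers: "x", "y", "z": the shift along the tool's x, y, z in cm; "rx", "ry", "rz": the turn, a rotation vector about the tool's x, y, z in degrees. A call has exactly 10 rows; each row is the pose to reach, as a shift and turn from the pose commanded when the call began, along the tool's axes at that moment; what a row does not reach only later rows make up. A row lasts 1/8 s, in which the tool goes at most 62.5 mm and 10.7 degrees, less where a joint would pass 70% of its speed; a pose out of reach is approached as far as the arm can. A call with a gripper value outside its range is refused whole. "gripper" is the opening, from -1 (shut) to 1 (fully open), so that 0 is half open, set as the call begins (left out, the last holds). The fingers move at their own pace and stop on an object; "force" is the grip in N (left out, the last holds). Time passes only in rows, so rows that repeat a pose let the fingers close, or fill a call up. It gives the time, the measured TCP pose, the force, the opening and the grip force at its end, in the units of the state.
- arm.sense(): the state, without advancing time (a new reading comes with each control period).
- cams.snapshot(name): name is "scene" or "top"; returns the picture (420x560x3 uint8, blue, green, red); there is no depth.
- cams.calibration(name): a dict with "K" (3x3 intrinsics, pixels), "R" (3x3) and "t" (3): a world point X has camera coordinates R X + t. Camera axes: x right, y down, z forward; pixel columns grow to the right and rows downward; lengths in m; the calibration is good to about 2 mm. A picture is of the moment at which its call begins. calibration takes no time and is no camera call.
- order.sign_off(): hands the job in; it is judged then, once.
The state is a dict: "t": time; "joint_positions": joint angles; "dq": joint speeds; "tau": joint torques, N m; "ee_pos": TCP position; "tcp_rot": TCP orientation; "ft_force": force on the tool from outside, world axes, zero at the start; "torque": the same for the moment, N m; "grip_width": finger opening in m; "grasp_force": force on a finger pad.
Only numpy, scipy, OpenCV 4.12 (cv2) and the standard library are available. Lean on these libraries where they do the work, as an engineer would, in place of code of your own. Each camera call takes 0.05 s, during which the arm holds its last target. There are 200 camera calls.

## Working session

There is one attempt and no reset: what is moved stays moved. The work goes in short steps, Python scripts to look and compute and a tool call to move; the robot and the scene stay as the last step left them, time stands still between calls to the robot, and variables do not carry over. Pictures are saved under pics/ and viewed, at most 10 in all, crops included, and the job is handed in when it is done.

Besides the shell and the picture viewer there is one more tool, called after "Call:" as a command line: name --argument value ..., lists and objects as JSON in quotes. servo_tool: Moves the arm, as the interface text tells. Its arguments: {"type":"object","properties":{"motion":{"type":"array","items":{"type":"object","properties":{"x":{"type":"number"},"y":{"type":"number"},"z":{"type":"number"},"rx":{"type":"number"},"ry":{"type":"number"},"rz":{"type":"number"}}}},"gripper":{"type":"number"},"force":{"type":"number"}},"required":["motion"]}

```bash
mkdir -p pics
python3 - <<'E'
from bench import arm,cams
import cv2
s=arm.sense();print(s['t'],s['ee_pos'],s['tcp_rot'])
for n in("scene","top"):
    cv2.imwrite(f"pics/{n}0.png",cams.snapshot(n));c=cams.calibration(n);print(n,c)
E
```

```text
0.0 [0.24615097 0.60091205 0.23004314] [-1.79877632e+02 -9.39063966e-03  1.57724283e+02]
scene {'K': array([[465.31322691,   0.        , 279.17994839],
       [  0.        , 465.31322691, 207.85149048],
       [  0.        ,   0.        ,   1.        ]]), 'R': array([[ 2.19907458e-03,  9.99993841e-01,  2.73527599e-03],
       [ 6.40000737e-01,  6.94309831e-04, -7.68373981e-01],
       [-7.68371148e-01,  3.44029034e-03, -6.39995269e-01]]), 't': array([-0.15878877, -0.27959379,  1.72335449])}
top {'K': array([[426.86186093,   0.        , 282.79797876],
       [  0.        , 426.86186093, 205.87798125],
       [  0.        ,   0.        ,   1.        ]]), 'R': array([[-2.81650388e-02, -9.99603186e-01,  4.47913344e-04],
       [-9.95694214e-01,  2.80153037e-02, -8.83638805e-02],
       [ 8.83162680e-02, -2.93475685e-03, -9.96088161e-01]]), 't': array([0.17988416, 0.58115937, 1.30323275])}
```

View pics/scene0.png

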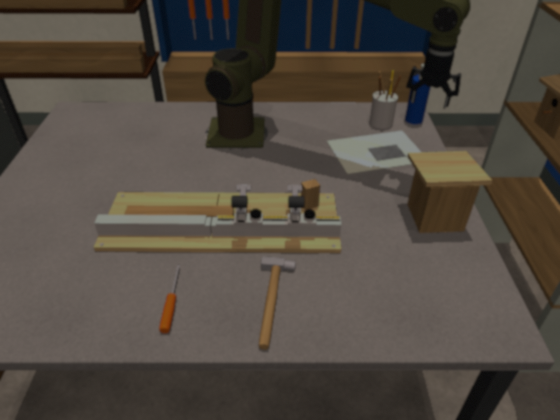

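View pics/top0.png

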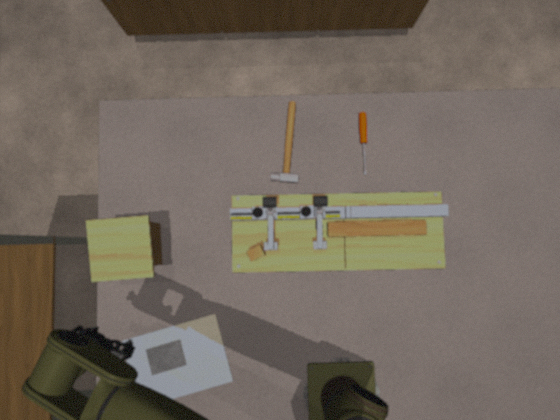

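The top view shows the base at columns 232–445 and rows 192–272. The middle stop's tab is near (320,245), the end stop's tab near (270,247), the block at (256,252), and the batten spans columns 328–426 at rows 222–237. I'll measure with masks and one enlarged crop.

```bash
cat > h.py <<'E'
import numpy as np,cv2
from bench import arm,cams
def ray(n,uv,z):
    c=cams.calibration(n);R,t=c['R'],c['t'];o=-R.T@t
    uv=np.atleast_2d(np.array(uv,float));d=np.c_[uv,np.ones(len(uv))]@np.linalg.inv(c['K']).T@R
    return (o+d*((z-o[2])/d[:,2])[:,None])[:,:2]
def proj(n,X):
    c=cams.calibration(n);p=c['K']@(c['R']@np.array(X,float)+c['t']);return p[:2]/p[2]
E
python3 - <<'E'
from h import *
im=cv2.imread('pics/top0.png')
hsv=cv2.cvtColor(im,cv2.COLOR_BGR2HSV)
for p in [(380,229),(380,260),(256,252),(400,211),(320,240),(500,240)]: print(p,hsv[p[1],p[0]])
m=cv2.inRange(hsv,(8,110,60),(20,255,255));m[:205]=0;m[280:]=0;m[:,:225]=0;m[:,460:]=0
for c in cv2.findContours(m,0,2)[0]:
    if cv2.contourArea(c)>40:
        r=cv2.minAreaRect(c);b=cv2.boxPoints(r);print('wood',r,ray('top',b,0.052).round(4).tolist())
m=cv2.inRange(hsv,(21,60,60),(40,255,255));m[:,:225]=0;m[:,460:]=0
m=cv2.morphologyEx(m,3,np.ones((25,25)))
for c in cv2.findContours(m,0,2)[0]:
    if cv2.contourArea(c)>2000:
        r=cv2.minAreaRect(c);b=cv2.boxPoints(r);print('base',r,ray('top',b,0.018).round(4).tolist())
cr=im[185:280,225:345];cv2.imwrite('pics/c1.png',cv2.resize(cr,None,fx=6,fy=6,interpolation=2))
E
```

```text
(380, 229) [ 19 122 151]
(380, 260) [ 31  86 152]
(256, 252) [ 21 123 151]
(400, 211) [107  22 164]
(320, 240) [106  24 161]
(500, 240) [  8  32 127]
wood ((255.82351684570312, 250.2058563232422), (11.490405082702637, 18.00735092163086), 59.03623962402344) [[0.4533, 0.2811], [0.4799, 0.2338], [0.4497, 0.2166], [0.4232, 0.2639]]
wood ((376.4952392578125, 227.78271484375), (15.322466850280762, 97.28136444091797), 88.75463104248047) [[0.5331, 0.0283], [0.5312, -0.2678], [0.4847, -0.2661], [0.4866, 0.0291]]
base ((346.46923828125, 391.0538330078125), (57.561439514160156, 78.06743621826172), 88.78113555908203) [[0.1062, 0.1041], [0.1044, -0.1328], [-0.0634, -0.1282], [-0.0616, 0.106]]
base ((337.31634521484375, 231.63107299804688), (77.73015594482422, 214.056884765625), 88.87670135498047) [[0.626, 0.3295], [0.6204, -0.3428], [0.3786, -0.3326], [0.3844, 0.3289]]
base ((321.5, 15.5), (31.0, 193.0), 90.0) [[1.2678, 0.3334], [1.2502, -0.2978], [1.1447, -0.2919], [1.1622, 0.3351]]
```

View pics/c1.png

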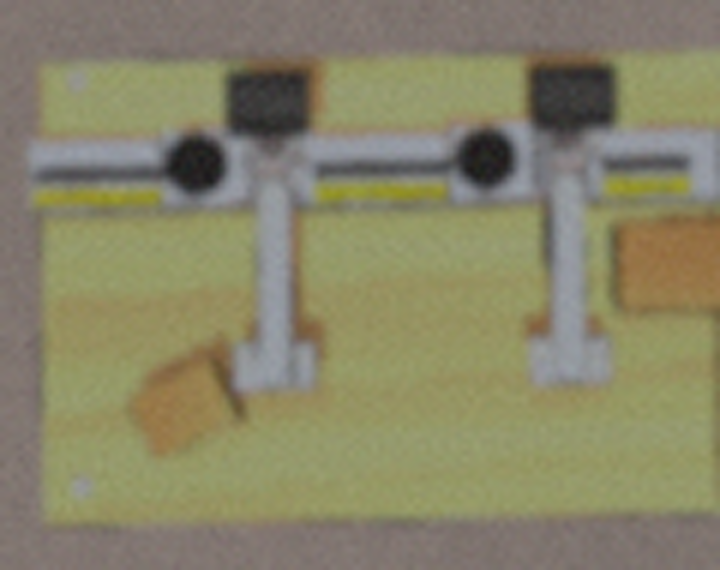

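The crop shows the middle tab at full-image pixel (320,245.3), the end tab at (270.7,246.2), and the fence's top front edge at about row 219.5. I'll convert these to world coordinates.

Run:
```python
from h import *
f=lambda x,y:(225+x/6-.4,185+y/6-.4)
for k,p,z in [('midtab',(570,362),.1),('endtab',(274,367),.1),('midtab front',(570,384),.1),('bar mid',(568,280),.102),('bar end',(274,280),.102),('fence front',(380,206),.063),('fence front L',(100,208),.063),('lead back',(616,220),.052),('lead front',(616,306),.052),
 ('legface end ',(293,250),.06),('midhinge',(568,175),.102),('blockR',(238,415),.098),('blockT',(215,345),.098)]: print(k,ray('top',f(*p),z).round(4))
print(ray('scene',[(240,222)],.0))
```

```text
midtab [[0.4621 0.0597]]
endtab [[0.4638 0.2035]]
midtab front [[0.4515 0.06  ]]
bar mid [[0.5019 0.0594]]
bar end [[0.5059 0.2023]]
fence front [[0.5427 0.1492]]
fence front L [[0.5457 0.29  ]]
lead back [[0.5329 0.0296]]
lead front [[0.4894 0.0313]]
legface end  [[0.522  0.1936]]
midhinge [[0.553  0.0576]]
blockR [[0.4411 0.2216]]
blockT [[0.4752 0.232 ]]
[[0.50043151 0.04494379]]
```

Call:
servo_tool --motion '[{"rz": -9}, {"rz": -18}, {"rz": -22.3}, {"rz": -22.3, "x": 2, "y": -6}, {"rz": -22.3, "x": 2, "y": -12}, {"rz": -22.3, "x": 2, "y": -18}, {"rz": -22.3, "x": 2, "y": -24}, {"rz": -22.3, "x": 2, "y": -30}, {"rz": -22.3, "x": 2, "y": -36}, {"rz": -22.3, "x": 2, "y": -40}]' --gripper -1

```text
schema error: expected keys x, y, z, rx, ry, rz
```

Call:
servo_tool --motion '[{"x": -3.1, "y": -4.6, "z": 0, "rx": 0, "ry": 0, "rz": -5}, {"x": -6.2, "y": -9.1, "z": 0, "rx": 0, "ry": 0, "rz": -10}, {"x": -9.3, "y": -13.7, "z": 0, "rx": 0, "ry": 0, "rz": -15}, {"x": -12.4, "y": -18.3, "z": 0, "rx": 0, "ry": 0, "rz": -20}, {"x": -15.5, "y": -22.8, "z": 0, "rx": 0, "ry": 0, "rz": -22.3}, {"x": -18.6, "y": -27.4, "z": 0, "rx": 0, "ry": 0, "rz": -22.3}, {"x": -21.7, "y": -32, "z": 0, "rx": 0, "ry": 0, "rz": -22.3}, {"x": -24.8, "y": -36.6, "z": 0, "rx": 0, "ry": 0, "rz": -22.3}, {"x": -27.9, "y": -41.1, "z": 0, "rx": 0, "ry": 0, "rz": -22.3}, {"x": -31, "y": -45.7, "z": 0, "rx": 0, "ry": 0, "rz": -22.3}]' --gripper -1

```text
t: 1.35
ee_pos: [0.3598, 0.0594, 0.2311]
tcp_rot: [180.0, 0.0, -180.0]
ft_force: [0.4, 0.0, 0.2]
grip_width: 0.0004
grasp_force: 0.0
```

Call:
servo_tool --motion '[{"x": 0, "y": 0, "z": 1, "rx": 0, "ry": -9, "rz": 0}, {"x": 0, "y": 0, "z": 2, "rx": 0, "ry": -18, "rz": 0}, {"x": 0, "y": 0, "z": 4, "rx": 0, "ry": -27, "rz": 0}, {"x": -1, "y": 0, "z": 6, "rx": 0, "ry": -36, "rz": 0}, {"x": -2, "y": 0, "z": 8, "rx": 0, "ry": -45, "rz": 0}, {"x": -3, "y": 0, "z": 10, "rx": 0, "ry": -50, "rz": 0}, {"x": -4, "y": 0, "z": 12, "rx": 0, "ry": -50, "rz": 0}, {"x": -5, "y": 0, "z": 14, "rx": 0, "ry": -50, "rz": 0}, {"x": -5, "y": 0, "z": 15, "rx": 0, "ry": -50, "rz": 0}, {"x": -5, "y": 0, "z": 15, "rx": 0, "ry": -50, "rz": 0}]'

```text
t: 2.6
ee_pos: [0.4193, 0.0639, 0.1614]
tcp_rot: [-179.9, 47.9, -180.0]
ft_force: [-0.3, 0.0, 0.5]
grip_width: -0.0001
grasp_force: 0.0
```

Run:
```python
from h import *
s=arm.sense();print(np.round(s['joint_positions'],1),np.round(s['dq'],2),s['ee_pos'],s['tcp_rot'])
```

```text
[  2.8 -58.6 155.2  -3.8  35.6 -85. ] [ 0.13  0.12 -0.04  0.22 -0.01 -0.29] [0.41928199 0.06390106 0.16138481] [-179.9110171    47.88407977 -179.99915568]
```

Call:
servo_tool --motion '[{"x": 0, "y": 0, "z": 0, "rx": 0, "ry": 5, "rz": 0}, {"x": 0, "y": 0, "z": 0, "rx": 0, "ry": 10, "rz": 0}, {"x": 0, "y": -0.2, "z": 0, "rx": 0, "ry": 15, "rz": 0}, {"x": 0.5, "y": -0.4, "z": 1, "rx": 0, "ry": 18, "rz": 0}, {"x": 1.1, "y": -0.4, "z": 1.7, "rx": 0, "ry": 18, "rz": 0}, {"x": 1.1, "y": -0.4, "z": 1.7, "rx": 0, "ry": 18, "rz": 0}, {"x": 1.1, "y": -0.4, "z": 1.7, "rx": 0, "ry": 18, "rz": 0}, {"x": 1.1, "y": -0.4, "z": 1.7, "rx": 0, "ry": 18, "rz": 0}, {"x": 1.1, "y": -0.4, "z": 1.7, "rx": 0, "ry": 18, "rz": 0}, {"x": 1.1, "y": -0.4, "z": 1.7, "rx": 0, "ry": 18, "rz": 0}]'

```text
t: 3.85
ee_pos: [0.4246, 0.06, 0.1423]
tcp_rot: [-179.9, 29.9, 180.0]
ft_force: [-0.9, 0.7, 0.5]
grip_width: 0.0004
grasp_force: 0.0
```

Run:
```python
from h import *
s=arm.sense();print(np.round(s['joint_positions'],1),s['ee_pos'],s['tcp_rot'])
```

```text
[  1.3 -41.3 144.6  -1.   46.8 -88.1] [0.42463618 0.0599929  0.14225416] [-179.92886255   29.92924626  179.99117312]
```

Call:
servo_tool --motion '[{"x": 0.9, "y": 0, "z": 1.7, "rx": 0, "ry": 0, "rz": 0}, {"x": 1.7, "y": 0, "z": 3.5, "rx": 0, "ry": 0, "rz": 0}, {"x": 2.6, "y": 0, "z": 5.2, "rx": 0, "ry": 0, "rz": 0}, {"x": 3.4, "y": 0, "z": 6.9, "rx": 0, "ry": 0, "rz": 0}, {"x": 3.4, "y": 0, "z": 6.9, "rx": 0, "ry": 0, "rz": 0}, {"x": 2.6, "y": 0, "z": 7.4, "rx": 0, "ry": 0, "rz": 0}, {"x": 1.7, "y": 0, "z": 7.9, "rx": 0, "ry": 0, "rz": 0}, {"x": 1.7, "y": 0, "z": 7.9, "rx": 0, "ry": 0, "rz": 0}, {"x": 1.7, "y": 0, "z": 7.9, "rx": 0, "ry": 0, "rz": 0}, {"x": 1.7, "y": 0, "z": 7.9, "rx": 0, "ry": 0, "rz": 0}]'

```text
t: 5.1
ee_pos: [0.449, 0.0599, 0.0652]
tcp_rot: [-179.9, 29.9, 180.0]
ft_force: [-0.2, 0.1, -0.3]
grip_width: 0.0004
grasp_force: 0.0
```

Run:
```python
from h import *
s=arm.sense();print(np.round(s['joint_positions'],1),s['ee_pos'],s['tcp_rot'],s['ft_force'])
a=cams.snapshot('top')[180:280,220:380];b=cams.snapshot('scene')[150:260,160:350]
cv2.imwrite('pics/c2.png',np.vstack([cv2.resize(a,(480,300)),cv2.resize(b,(480,278))]))
```

```text
[  1.2 -28.1 145.3  -1.3  32.8 -87.9] [0.44901245 0.05991516 0.06517981] [-179.92897516   29.91177571  179.99404645] [-0.15000939  0.09812921 -0.25075442]
```

View pics/c2.png

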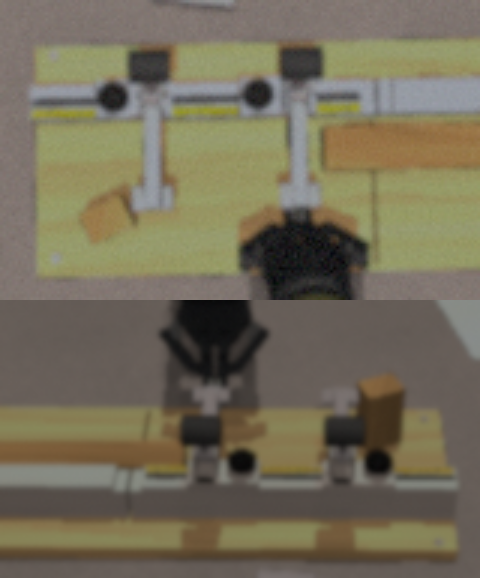

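The finger now stands just in front of the middle tab, centred on it, with no contact. Next I'll swing it up along the arc.

Call:
servo_tool --motion '[{"x": -0.8, "y": 0, "z": 0.1, "rx": 0, "ry": 0, "rz": 0}, {"x": -1.7, "y": 0, "z": -1.4, "rx": 0, "ry": 0, "rz": 0}, {"x": -3.1, "y": 0, "z": -2.8, "rx": 0, "ry": 0, "rz": 0}, {"x": -4.7, "y": 0, "z": -3.9, "rx": 0, "ry": 0, "rz": 0}, {"x": -6.5, "y": 0, "z": -4.7, "rx": 0, "ry": 0, "rz": 0}, {"x": -8.4, "y": 0, "z": -5.2, "rx": 0, "ry": 0, "rz": 0}, {"x": -10.4, "y": 0, "z": -5.5, "rx": 0, "ry": 0, "rz": 0}, {"x": -11.9, "y": 0, "z": -6, "rx": 0, "ry": 0, "rz": 0}, {"x": -13.2, "y": 0, "z": -6.2, "rx": 0, "ry": 0, "rz": 0}, {"x": -13.9, "y": 0, "z": -6.2, "rx": 0, "ry": 0, "rz": 0}]'

```text
t: 6.45
ee_pos: [0.5396, 0.06, 0.1888]
tcp_rot: [-179.9, 29.9, 180.0]
ft_force: [-0.6, -0.1, -0.3]
grip_width: -0.0001
grasp_force: 0.0
```

Run:
```python
from h import *
s=arm.sense();print(s['ee_pos'],s['ft_force'])
a=cams.snapshot('top')[170:280,210:380];b=cams.snapshot('scene')[120:260,150:350]
cv2.imwrite('pics/c3.png',np.vstack([cv2.resize(a,(460,298)),cv2.resize(b,(460,300))]))
```

```text
[0.53960017 0.05995302 0.18880132] [-0.64320213 -0.11454237 -0.273935  ]
```

View pics/c3.png

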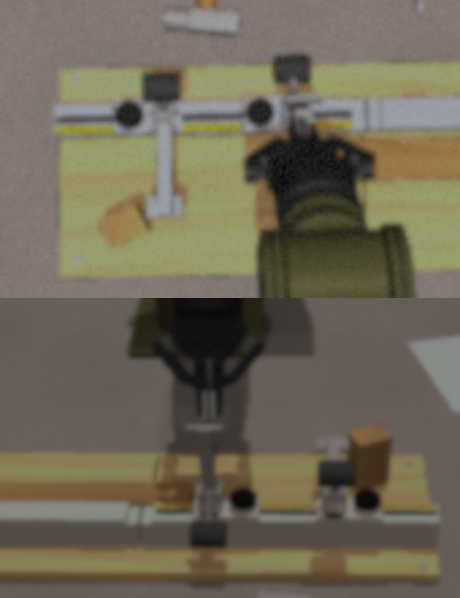

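The middle stop is past its balance point: its counterweight now lies behind the fence. The end stop is still down. Next I'll retreat and go to the batten's front face.

Call:
servo_tool --motion '[{"x": 0, "y": 0, "z": -3, "rx": 0, "ry": 0, "rz": 0}, {"x": 0.5, "y": 0, "z": -6.5, "rx": 0, "ry": 0, "rz": 0}, {"x": 2, "y": -3, "z": -7, "rx": 0, "ry": 6, "rz": 0}, {"x": 4, "y": -7, "z": -7, "rx": 0, "ry": 12, "rz": 0}, {"x": 6, "y": -11, "z": -7, "rx": 0, "ry": 18, "rz": 0}, {"x": 8, "y": -15, "z": -7, "rx": 0, "ry": 24, "rz": 0}, {"x": 9, "y": -18, "z": -6.5, "rx": 0, "ry": 30, "rz": 0}, {"x": 9, "y": -18, "z": -6.5, "rx": 0, "ry": 30, "rz": 0}, {"x": 9, "y": -18, "z": -6.5, "rx": 0, "ry": 30, "rz": 0}, {"x": 9, "y": -18, "z": -6.5, "rx": 0, "ry": 30, "rz": 0}]'

```text
t: 7.8
ee_pos: [0.4281, -0.1191, 0.1999]
tcp_rot: [-179.9, -0.1, -180.0]
ft_force: [-0.7, -0.6, 0.0]
grip_width: 0.0002
grasp_force: 0.0
```

Run:
```python
from h import *
s=arm.sense();print(np.round(s['joint_positions'],1),s['ee_pos'],s['tcp_rot'],s['ft_force'])
im=cams.snapshot('top');cv2.imwrite('pics/t4.png',im)
hsv=cv2.cvtColor(im,cv2.COLOR_BGR2HSV)
m=cv2.inRange(hsv,(8,110,60),(21,255,255));m[:205]=0;m[280:]=0;m[:,:225]=0;m[:,460:]=0
for c in cv2.findContours(m,0,2)[0]:
    if cv2.contourArea(c)>80:
        b=cv2.boxPoints(cv2.minAreaRect(c));print(ray('top',b,0.052).round(4).tolist())
```

```text
[-2.240e+01 -1.910e+01  1.217e+02 -1.000e-01  7.740e+01 -1.124e+02] [ 0.42812068 -0.11911888  0.19992197] [-1.79936784e+02 -5.03617025e-02 -1.79978554e+02] [-0.74062437 -0.56388347  0.04865899]
[[0.4534, 0.2818], [0.4811, 0.2327], [0.4491, 0.2145], [0.4216, 0.2635]]
[[0.5397, 0.0272], [0.5313, -0.271], [0.3807, -0.2623], [0.389, 0.0328]]
```

Call:
servo_tool --motion '[{"x": -1.5, "y": 0, "z": 5.5, "rx": 0, "ry": 0, "rz": 0}, {"x": -2.5, "y": 0, "z": 11, "rx": 0, "ry": 0, "rz": 0}, {"x": -2.5, "y": 0, "z": 14.5, "rx": 0, "ry": 0, "rz": 0}, {"x": -2.5, "y": 0, "z": 16.5, "rx": 0, "ry": 0, "rz": 0}, {"x": -3.3, "y": 0, "z": 16.5, "rx": 0, "ry": 0, "rz": 0}, {"x": -4, "y": 0, "z": 16.5, "rx": 0, "ry": 0, "rz": 0}, {"x": -4.6, "y": 0, "z": 16.5, "rx": 0, "ry": 0, "rz": 0}, {"x": -5.1, "y": 0, "z": 16.5, "rx": 0, "ry": 0, "rz": 0}, {"x": -5.5, "y": 0, "z": 16.5, "rx": 0, "ry": 0, "rz": 0}, {"x": -5.5, "y": 0, "z": 16.5, "rx": 0, "ry": 0, "rz": 0}]'

```text
t: 9.1
ee_pos: [0.4835, -0.1202, 0.0348]
tcp_rot: [-179.9, -0.0, 180.0]
ft_force: [0.3, -0.1, -0.5]
grip_width: 0.0001
grasp_force: 0.0
```

Call:
servo_tool --motion '[{"x": -0.1, "y": 0, "z": 0, "rx": 0, "ry": 0, "rz": 0}, {"x": -0.2, "y": 0, "z": 0, "rx": 0, "ry": 0, "rz": 0}, {"x": -0.3, "y": 0, "z": 0, "rx": 0, "ry": 0, "rz": 0}, {"x": -0.4, "y": 0, "z": 0, "rx": 0, "ry": 0, "rz": 0}, {"x": -0.4, "y": 0, "z": 0, "rx": 0, "ry": 0, "rz": 0}, {"x": -0.4, "y": 0, "z": 0, "rx": 0, "ry": 0, "rz": 0}, {"x": -0.4, "y": 0, "z": 0, "rx": 0, "ry": 0, "rz": 0}, {"x": -0.4, "y": 0, "z": 0, "rx": 0, "ry": 0, "rz": 0}, {"x": -0.4, "y": 0, "z": 0, "rx": 0, "ry": 0, "rz": 0}, {"x": -0.4, "y": 0, "z": 0, "rx": 0, "ry": 0, "rz": 0}]'

```text
t: 10.35
ee_pos: [0.4847, -0.12, 0.0345]
tcp_rot: [-180.0, -0.5, 180.0]
ft_force: [-10.4, 0.5, 9.7]
grip_width: -0.0002
grasp_force: 5.4
```

Run:
```python
from h import *
s=arm.sense();print(s['ee_pos'],s['ft_force'])
im=cams.snapshot('top')
cv2.imwrite('pics/c5.png',cv2.resize(im[190:275,310:450],None,fx=5,fy=5,interpolation=2))
```

```text
[ 0.48465901 -0.12001685  0.03446937] [-10.35565696   0.45254953   9.68737936]
```

View pics/c5.png

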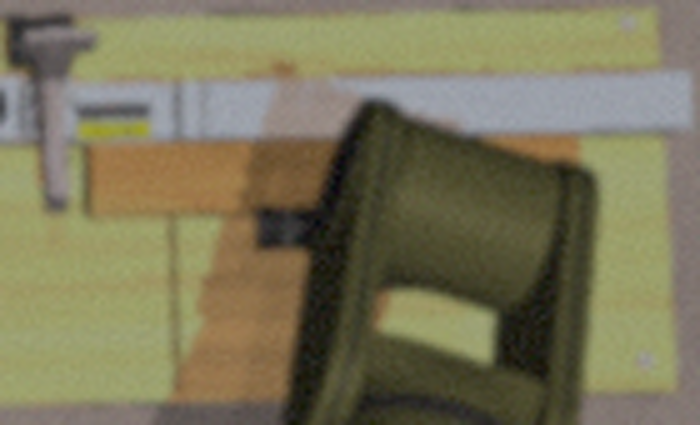

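The batten's back is against the fence at about 10 N. Next I'll back off and go round to the tail.

Call:
servo_tool --motion '[{"x": 2, "y": 0, "z": 0, "rx": 0, "ry": 0, "rz": 0}, {"x": 4, "y": -3, "z": 0, "rx": 0, "ry": 0, "rz": 0}, {"x": 4, "y": -8, "z": 0, "rx": 0, "ry": 0, "rz": 0}, {"x": 4, "y": -13, "z": 0, "rx": 0, "ry": 0, "rz": 0}, {"x": 4, "y": -17.5, "z": 0, "rx": 0, "ry": 0, "rz": 0}, {"x": 2, "y": -20, "z": 0, "rx": 0, "ry": 0, "rz": 0}, {"x": -1, "y": -20, "z": 0, "rx": 0, "ry": 0, "rz": 0}, {"x": -2.8, "y": -20, "z": 0, "rx": 0, "ry": 0, "rz": 0}, {"x": -2.8, "y": -19, "z": 0, "rx": 0, "ry": 0, "rz": 0}, {"x": -2.8, "y": -18, "z": 0, "rx": 0, "ry": 0, "rz": 0}]'

```text
t: 11.65
ee_pos: [0.5141, -0.2988, 0.0343]
tcp_rot: [-180.0, -0.2, 180.0]
ft_force: [0.1, 0.7, -0.1]
grip_width: -0.0001
grasp_force: 0.0
```

Call:
servo_tool --motion '[{"x": 0, "y": 1, "z": 0, "rx": 0, "ry": 0, "rz": 0}, {"x": 0, "y": 2, "z": 0, "rx": 0, "ry": 0, "rz": 0}, {"x": 0, "y": 3.5, "z": 0, "rx": 0, "ry": 0, "rz": 0}, {"x": -0.05, "y": 5, "z": 0, "rx": 0, "ry": 0, "rz": 0}, {"x": -0.05, "y": 6.5, "z": 0, "rx": 0, "ry": 0, "rz": 0}, {"x": -0.1, "y": 8, "z": 0, "rx": 0, "ry": 0, "rz": 0}, {"x": -0.1, "y": 9.5, "z": 0, "rx": 0, "ry": 0, "rz": 0}, {"x": -0.1, "y": 11, "z": 0, "rx": 0, "ry": 0, "rz": 0}, {"x": -0.15, "y": 12, "z": 0, "rx": 0, "ry": 0, "rz": 0}, {"x": -0.15, "y": 12.5, "z": 0, "rx": 0, "ry": 0, "rz": 0}]'

```text
t: 12.9
ee_pos: [0.5164, -0.1745, 0.0346]
tcp_rot: [-179.9, -0.1, 180.0]
ft_force: [-2.6, -2.6, 1.1]
grip_width: -0.0002
grasp_force: 1.3
```

Run:
```python
from h import *
s=arm.sense();print(s['ee_pos'],s['ft_force'])
im=cams.snapshot('top')
cv2.imwrite('pics/c6.png',cv2.resize(im[190:275,230:400],None,fx=4,fy=4,interpolation=2))
```

```text
[ 0.5164315  -0.1745222   0.03464003] [-2.58370403 -2.56077583  1.07952407]
```

View pics/c6.png

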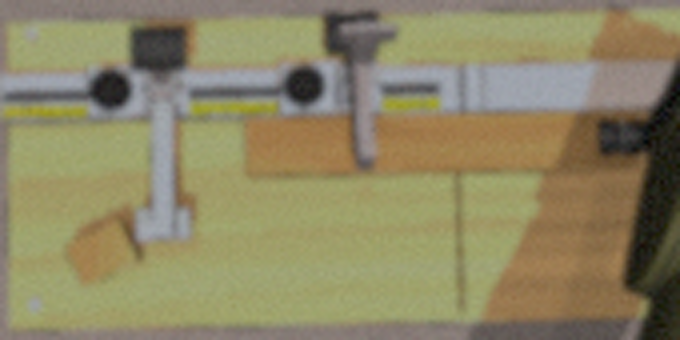

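Call:
servo_tool --motion '[{"x": 0, "y": 0.7, "z": 0, "rx": 0, "ry": 0, "rz": 0}, {"x": 0, "y": 1.5, "z": 0, "rx": 0, "ry": 0, "rz": 0}, {"x": 0, "y": 2.3, "z": 0, "rx": 0, "ry": 0, "rz": 0}, {"x": 0, "y": 3, "z": 0, "rx": 0, "ry": 0, "rz": 0}, {"x": 0, "y": 3.6, "z": 0, "rx": 0, "ry": 0, "rz": 0}, {"x": 0, "y": 4.1, "z": 0, "rx": 0, "ry": 0, "rz": 0}, {"x": 0, "y": 4.5, "z": 0, "rx": 0, "ry": 0, "rz": 0}, {"x": 0, "y": 4.7, "z": 0, "rx": 0, "ry": 0, "rz": 0}, {"x": 0, "y": 4.9, "z": 0, "rx": 0, "ry": 0, "rz": 0}, {"x": 0, "y": 5, "z": 0, "rx": 0, "ry": 0, "rz": 0}]'

```text
t: 14.2
ee_pos: [0.5165, -0.1252, 0.0346]
tcp_rot: [-179.9, -0.1, 180.0]
ft_force: [-0.6, -1.9, 0.4]
grip_width: -0.0
grasp_force: 0.7
```

Call:
servo_tool --motion '[{"x": 0, "y": 0.1, "z": 0, "rx": 0, "ry": 0, "rz": 0}, {"x": 0, "y": 0.2, "z": 0, "rx": 0, "ry": 0, "rz": 0}, {"x": 0, "y": 0.3, "z": 0, "rx": 0, "ry": 0, "rz": 0}, {"x": 0, "y": 0.4, "z": 0, "rx": 0, "ry": 0, "rz": 0}, {"x": 0, "y": 0.5, "z": 0, "rx": 0, "ry": 0, "rz": 0}, {"x": 0, "y": 0.6, "z": 0, "rx": 0, "ry": 0, "rz": 0}, {"x": 0, "y": 0.6, "z": 0, "rx": 0, "ry": 0, "rz": 0}, {"x": 0, "y": 0.6, "z": 0, "rx": 0, "ry": 0, "rz": 0}, {"x": 0, "y": 0.6, "z": 0, "rx": 0, "ry": 0, "rz": 0}, {"x": 0, "y": 0.6, "z": 0, "rx": 0, "ry": 0, "rz": 0}]'

```text
t: 15.45
ee_pos: [0.5164, -0.1191, 0.0345]
tcp_rot: [-180.0, -0.1, 180.0]
ft_force: [0.2, -0.8, 1.0]
grip_width: 0.0001
grasp_force: 0.3
```

Call:
servo_tool --motion '[{"x": 0, "y": 0.1, "z": 0, "rx": 0, "ry": 0, "rz": 0}, {"x": 0, "y": 0.2, "z": 0, "rx": 0, "ry": 0, "rz": 0}, {"x": 0, "y": 0.3, "z": 0, "rx": 0, "ry": 0, "rz": 0}, {"x": 0, "y": 0.4, "z": 0, "rx": 0, "ry": 0, "rz": 0}, {"x": 0, "y": 0.4, "z": 0, "rx": 0, "ry": 0, "rz": 0}, {"x": 0, "y": 0.4, "z": 0, "rx": 0, "ry": 0, "rz": 0}, {"x": 0, "y": 0.4, "z": 0, "rx": 0, "ry": 0, "rz": 0}, {"x": 0, "y": 0.4, "z": 0, "rx": 0, "ry": 0, "rz": 0}, {"x": 0, "y": 0.4, "z": 0, "rx": 0, "ry": 0, "rz": 0}, {"x": 0, "y": 0.4, "z": 0, "rx": 0, "ry": 0, "rz": 0}]'

```text
t: 16.7
ee_pos: [0.5169, -0.1186, 0.0351]
tcp_rot: [-179.5, -0.0, -180.0]
ft_force: [-1.2, -14.2, -0.7]
grip_width: 0.0001
grasp_force: 7.1
```

Run:
```python
from h import *
s=arm.sense();print(s['ee_pos'],s['ft_force'])
im=cams.snapshot('top')
cv2.imwrite('pics/c7.png',cv2.resize(im[190:275,230:400],None,fx=4,fy=4,interpolation=2))
```

```text
[ 0.51686442 -0.1185834   0.03513982] [ -1.21544761 -14.20529341  -0.72934079]
```

View pics/c7.png

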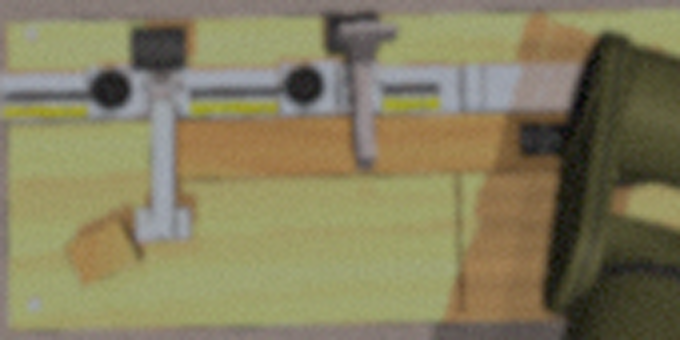

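At 14 N the batten is tight against the end stop's leg. Next I'll press its front face to the fence at two places.

Call:
servo_tool --motion '[{"x": 0, "y": -1.5, "z": 0, "rx": 0, "ry": 0, "rz": 0}, {"x": 0, "y": -4, "z": 0, "rx": 0, "ry": 0, "rz": 0}, {"x": 3, "y": -4, "z": 0, "rx": 0, "ry": 0, "rz": 0}, {"x": 6.5, "y": -4, "z": 0, "rx": 0, "ry": 0, "rz": 0}, {"x": 6.5, "y": 0, "z": 0, "rx": 0, "ry": 0, "rz": 0}, {"x": 6.5, "y": 3.5, "z": 0, "rx": 0, "ry": 0, "rz": 0}, {"x": 4.5, "y": 3.5, "z": 0, "rx": 0, "ry": 0, "rz": 0}, {"x": 3.5, "y": 3.5, "z": 0, "rx": 0, "ry": 0, "rz": 0}, {"x": 3, "y": 3.5, "z": 0, "rx": 0, "ry": 0, "rz": 0}, {"x": 2.9, "y": 3.5, "z": 0, "rx": 0, "ry": 0, "rz": 0}]'

```text
t: 18.0
ee_pos: [0.4849, -0.0802, 0.0339]
tcp_rot: [180.0, -0.6, 179.9]
ft_force: [-11.2, -0.4, 7.9]
grip_width: 0.0
grasp_force: 5.2
```

Call:
servo_tool --motion '[{"x": 0, "y": 0, "z": 0, "rx": 0, "ry": 0, "rz": 0}, {"x": 1, "y": 0, "z": 0, "rx": 0, "ry": 0, "rz": 0}, {"x": 2, "y": 0, "z": 0, "rx": 0, "ry": 0, "rz": 0}, {"x": 2, "y": 4, "z": 0, "rx": 0, "ry": 0, "rz": 0}, {"x": 2, "y": 7, "z": 0, "rx": 0, "ry": 0, "rz": 0}, {"x": 1, "y": 7, "z": 0, "rx": 0, "ry": 0, "rz": 0}, {"x": 0.4, "y": 7, "z": 0, "rx": 0, "ry": 0, "rz": 0}, {"x": 0.1, "y": 7, "z": 0, "rx": 0, "ry": 0, "rz": 0}, {"x": -0.1, "y": 7, "z": 0, "rx": 0, "ry": 0, "rz": 0}, {"x": -0.1, "y": 7, "z": 0, "rx": 0, "ry": 0, "rz": 0}]'

```text
t: 19.25
ee_pos: [0.4855, -0.0109, 0.0338]
tcp_rot: [-180.0, -0.6, 179.9]
ft_force: [-10.3, -0.2, 8.2]
grip_width: 0.0
grasp_force: 5.7
```

Call:
servo_tool --motion '[{"x": 1.5, "y": 0, "z": 0, "rx": 0, "ry": 0, "rz": 0}, {"x": 5, "y": -2, "z": 0, "rx": 0, "ry": 0, "rz": 0}, {"x": 8, "y": -6, "z": -3, "rx": 0, "ry": 0, "rz": 0}, {"x": 8, "y": -11, "z": -6, "rx": 0, "ry": 0, "rz": 0}, {"x": 8, "y": -16, "z": -9, "rx": 0, "ry": 0, "rz": 0}, {"x": 8, "y": -21, "z": -12, "rx": 0, "ry": 0, "rz": 0}, {"x": 8, "y": -26, "z": -14, "rx": 0, "ry": 0, "rz": 0}, {"x": 8, "y": -30, "z": -15, "rx": 0, "ry": 0, "rz": 0}, {"x": 8, "y": -30, "z": -15, "rx": 0, "ry": 0, "rz": 0}, {"x": 8, "y": -30, "z": -15, "rx": 0, "ry": 0, "rz": 0}]'

```text
t: 20.5
ee_pos: [0.4079, -0.3095, 0.1843]
tcp_rot: [-180.0, -0.1, 179.9]
ft_force: [0.5, 0.5, 0.2]
grip_width: -0.0001
grasp_force: 0.0
```

Run:
```python
from h import *
s=arm.sense();print(s['t'],s['ee_pos'],s['ft_force'])
a=cams.snapshot('top');b=cams.snapshot('scene')
cv2.imwrite('pics/c8.png',np.vstack([cv2.resize(a[190:275,230:400],None,fx=4,fy=4,interpolation=2),cv2.resize(b[180:245,160:330],None,fx=4,fy=4,interpolation=2)])[:600])
```

```text
20.5 [ 0.40791179 -0.30951522  0.18425174] [0.52929085 0.45947518 0.22312845]
```

View pics/c8.png

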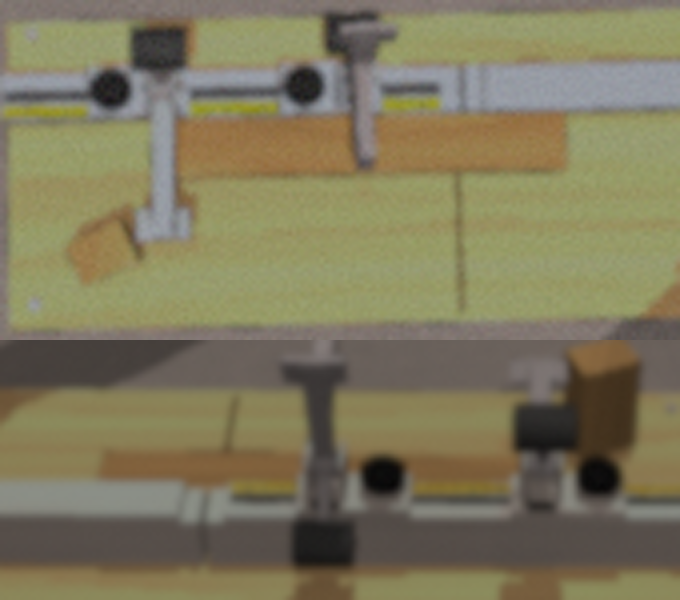

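The middle stop is raised, the end stop is down, the batten lies flush on the fence and tight against the leg, and the bystanders haven't moved. I'm handing it in.

```bash
python3 -c "
from bench import order
print(order.sign_off())"
```

```text
the job is handed in; nothing more can be done
None
```

I handed the job in at about 20.5 s: the middle stop is raised and holding, and the batten is tight against the lowered end stop and flush along the fence. I did not re-measure the leading-end gap after the last press against the fence, and the hand-in returned no verdict.

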